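Load two inspection pins with spacer and gear

TASK

Load both inspection pins for the gear measurement. On the pin with the blue base put the orange spacer first and then the brass gear on top of it; on the pin with the green base put the bare metal spacer first and then the white gear on top of it. Each part must sit fully down, flat, with the gears' hubs upward; leave the small white case, the dotted plate and the bottle where they are, and let go of everything.

Things in the scene. Friction and masses are not known exactly. Their poses are not given: they have to be found in the camera images.
- orange_spacer_center (a point): orange plastic spacer, a plain thick ring: outer diameter 46 mm, bore 22 mm, 24 mm tall, about 45 g, loose, lying flat on the table. The point is on its axis half-way up (12 mm above its underside); z is its axis, up. It is round, so any yaw serves. Grasp it across the outside.
- metal_spacer_center (a point): bare grey aluminium spacer ring, same size as the orange one: outer diameter 46 mm, bore 22 mm, 24 mm tall, about 85 g, loose, lying flat. The point is on its axis half-way up (12 mm above its underside); z is its axis, up.
- brass_gear_center (a point): brass gear, loose, flat, hub up: toothed disc 68 mm over the teeth, 10 mm thick; on it a round hub 40 mm in diameter and 22 mm high; 32 mm tall in all; bore 22 mm; about 350 g. The point: on the axis, 16 mm above the underside (6 mm above the disc's upper face, 16 mm below the hub's top); z is the axis, from disc to hub. Any yaw serves. Grasp across the hub, above the disc.
- white_gear_center (a point): white plastic gear, loose, flat, hub up: toothed disc 68 mm over the teeth, 10 mm thick; on it a round hub 40 mm in diameter and 22 mm high; 32 mm tall in all; bore 22 mm; about 70 g. The point: on the axis, 16 mm above the underside (6 mm above the disc's upper face, 16 mm below the hub's top); z is the axis, from disc to hub. Any yaw serves. Grasp across the hub, above the disc.
- blue_fixture_seat (a point): fixed upright steel pin on a round blue base 90 mm across, 12 mm thick. Pin 16 mm in diameter, 56 mm tall above the base, its top 12 mm tapering to 6 mm. The point: on the pin's axis at the base's upper face (12 mm above the table), where a spacer's underside rests; z up. Home, a spacer's centre is 12 mm above it, and a gear's (on the spacer) 40 mm.
- green_fixture_seat (a point): fixed upright steel pin on a round green base 90 mm across, 12 mm thick. Pin 16 mm in diameter, 56 mm tall above the base, its top 12 mm tapering to 6 mm. The point: on the pin's axis at the base's upper face (12 mm above the table), where a spacer's underside rests; z up. Home, a spacer's centre is 12 mm above it, and a gear's (on the spacer) 40 mm.
- white_case: bystander: closed white and grey plastic case, 58 by 42 mm and 16 mm tall, loose. Origin at the centre of its underside. Leave it alone.
- dot_plate: bystander: black square plate with a white face and nine black dots, 50 by 50 mm and 8 mm thick, loose. Origin at the centre of its underside. Leave it alone.
- cleaner_bottle: bystander: small white bottle with a blue cap, 40 mm in diameter and 95 mm tall, standing at one side. Origin at the centre of its underside. Leave it alone.
Not all that is in view belongs to the job. Leave any turquoise look-alike of the part that bears white_gear_center alone. Of the things that look like the part that bears orange_spacer_center, take the one that is nearest to the robot's base at the start.

How it is judged:
At the end, for the whole second after the job is handed in: Blue pin: orange spacer on the base, brass gear on it. Green pin: metal spacer on the base, white gear on it. Every part's centre is within 6 mm of the pin's axis and 3 mm of its fully-home height, upright (hubs up) within 0.08 rad, at rest (horizontal distance between each of orange_spacer_center, brass_gear_center and blue_fixture_seat below 0.006 m and z of orange_spacer_center in the frame of blue_fixture_seat between 0.009 and 0.015 m and angle between each of orange_spacer_center, brass_gear_center, metal_spacer_center, white_gear_center's own z axis and vertical below 0.08 rad and linear speed of each of orange_spacer, brass_gear, metal_spacer, white_gear below 0.02 m/s and z of brass_gear_center in the frame of blue_fixture_seat between 0.037 and 0.043 m and horizontal distance between each of metal_spacer_center, white_gear_center and green_fixture_seat below 0.006 m and z of metal_spacer_center in the frame of green_fixture_seat between 0.009 and 0.015 m and z of white_gear_center in the frame of green_fixture_seat between 0.037 and 0.043 m); the robot touches nothing.
It fails at once if the small case is moved by more than 20 mm (distance of white_case from where it was at the start of the episode above 0.02 m).
It fails at once if the dotted plate is moved by more than 20 mm (distance of dot_plate from where it was at the start of the episode above 0.02 m).
It fails at once if the bottle is moved by more than 20 mm or tipped (distance of cleaner_bottle from where it was at the start of the episode above 0.02 m or angle between cleaner_bottle's own z axis and vertical above 0.4 rad).
It also fails if it takes over 112 s, if anything falls off the work surface, if the arm or the gripper's body presses on something with over 40 N, if the wrist force passes 120 N, or if a joint passes its speed limit or range.

ROBOT

A 6-joint arm with a two-finger parallel gripper is mounted at the origin on the work surface. World frame = base frame: x ahead of the robot, y to its left, z up, the work surface at z = 0. Lengths are in m, angles in rad, forces in N, time in s.
With the tool pointing down it reaches from about 0.375 to 0.975 m from the base axis. Payload 3.8 kg.
Tool frame: the origin (TCP) lies midway between the tips of the shut fingers; the grasp point (between the pads) lies 19 mm behind it; x points along the fingers, y is the direction in which the jaws open and shut, and the axes are right-handed (so a half turn about x gives the same grasp; the last joint's range is limited). The gripper opens to 88 mm and grips with 3 to 60 N. Pads are 18 mm wide; open, the fingers measure 123 mm over their backs; the gripper's body (75 mm by 187 mm) begins 45 mm behind the grasp point.
Start: joints at [-1.186, 0.264, 1.604, -0, 1.274, -0.037], TCP at [0.276, -0.616, 0.239] pointing down, gripper open.
Joint ranges: [-2.63, 2.63], [-0.94, 2.18], [0.31, 2.57], [-1.31, 4.45], [0, 2.66], [-2.55, 2.55]. Speed limits (rad/s): [2.57, 2.57, 3.14, 3.14, 3.14, 3.14].

INTERFACE

Orientations are given as a rotation vector (axis times angle).
In Python, from cell import manip, inverse_kinematics, cams, order gives the robot as it stands. Calls block until the motion is done:
- manip.move_pose(position, orientation): joint-space move of the TCP to a pose.
- manip.move_linear(position, rate=0.15, rot=None): straight line of the TCP; rot=None keeps the orientation; rate is the mean speed in m/s.
- manip.set_joints(angles): joint-space move.
- manip.set_gripper(opening, force=None): finger opening in m; force is the grip in N (None keeps the last); returns when the fingers have stopped.
- manip.dwell(seconds).
- inverse_kinematics(position, orientation): joint angles nearest the present ones, or None.
- manip.state(): the state.
- cams.capture(name): name is "scene" or "top" or "wrist"; returns a dict with "image" (420x560x3 uint8, blue, green, red), "z_map" (420x560 float32, m along the optical axis (not along the pixel's ray), 0 where there is no reading), "intrinsics" (3x3 intrinsics, pixels), "position" and "orientation" of the camera in the world; the wrist camera has in their place "T_tool_cam" (4x4, takes a point from camera to tool coordinates, whose origin is the TCP and whose axes are the tool frame's). Camera axes: x right, y down, z forward; pixel columns grow to the right and rows downward; lengths in m; the calibration is good to about 2 mm. A picture is of the moment at which its call begins: read the wrist's pose just before it.
A pose or a line that the arm cannot do raises manip.IKError and nothing moves.
- order.close_job(): hands the job in, once; it reports no verdict.
The state is a dict: "clock": time; "joint_pos": joint angles; "joint_velocities": joint speeds; "tau": joint torques, N m; "tool_pos": TCP position; "tcp_rot": TCP orientation; "contact_force": force on the tool from outside, world axes, zero at the start; "moment": the same for the moment, N m; "gripper_width": finger opening in m.
Only numpy, scipy, OpenCV 4.12 (cv2) and the standard library are available. Lean on these libraries where they do the work, as an engineer would, in place of code of your own. Each camera call takes 0.05 s, during which the arm holds its last target.

## Working session

There is one attempt and no reset: what is moved stays moved. The work goes in short steps, each a Python script; the robot and the scene stay as the last script left them, time stands still between calls to the robot, and variables do not carry over. Pictures are saved under pics/ and viewed, and the job is handed in when it is done.

```bash
mkdir -p pics; ls
python3 - <<'E'
from cell import manip,cams
import cv2,numpy as np
s=manip.state();print(s['clock'],s['tool_pos'],s['tcp_rot'],s['contact_force'],s['gripper_width'])
for n in ['scene','top']:
    c=cams.capture(n);cv2.imwrite(f'pics/{n}0.png',c['image']);np.savez(f'pics/{n}0.npz',**c)
    print(n,c['position'],c['orientation'],c['intrinsics'])
E
```

```text
pics
0.0 [ 0.27608547 -0.61520489  0.23740837] [ 1.98915862  0.42810988 -1.98990063] [-0.25391318  0.21374707  1.28423036] 0.08773463022778721
scene [ 1.03204566 -0.32003564  0.77725024] [-2.29617901 -0.91489912  0.34172652] [[404.70470469   0.         277.15722302]
 [  0.         404.70470469 209.69362367]
 [  0.           0.           1.        ]]
top [0.52073646 0.09192948 0.97181882] [-2.18226851  2.14409088 -0.09909997] [[451.5352402    0.         286.98447452]
 [  0.         451.5352402  210.26184071]
 [  0.           0.           1.        ]]
```

View pics/scene0.png

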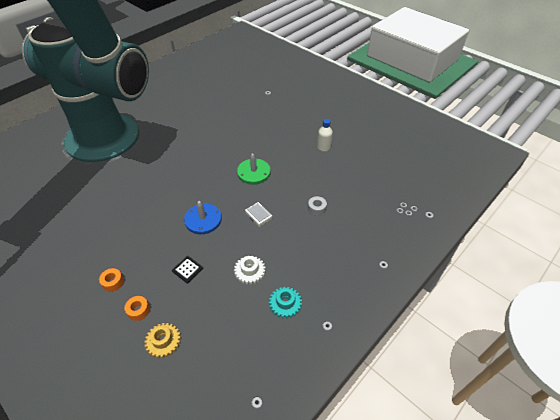

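View pics/top0.png

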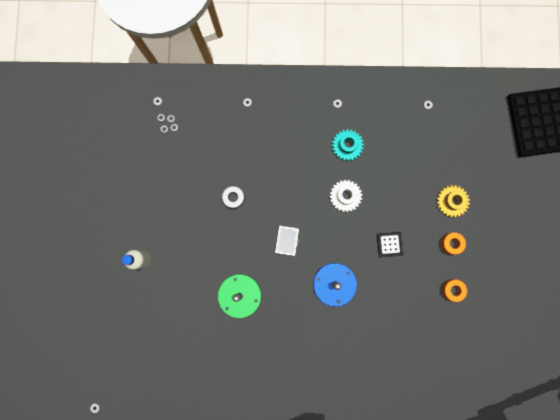

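The scene and top views agree. In the top view (up = +x, left = +y) I read:
- **Bases:** blue (335,285), green (239,296).
- **Gears:** white (346,195), brass (454,201), and the turquoise decoy (348,145).
- **Spacers:** metal (233,197), orange (455,243) and (456,291). The lower orange one is nearer the robot.
- **Bystanders:** case (287,240), dot plate (390,244), bottle (133,260).

Next I measure these positions.

```bash
cat > loc.py <<'E'
import numpy as np,cv2
from scipy.spatial.transform import Rotation as R
def cloud(c):
    K=np.array(c['intrinsics']);z=np.array(c['z_map']);v,u=np.mgrid[:z.shape[0],:z.shape[1]]
    P=np.stack([(u-K[0,2])/K[0,0]*z,(v-K[1,2])/K[1,1]*z,z],-1)
    return P@R.from_rotvec(c['orientation']).as_matrix().T+c['position'] if 'position' in c else P
def ray_plane(c,u,v,h):
    K=c['intrinsics'];d=R.from_rotvec(c['orientation']).as_matrix()@np.array([(u-K[0,2])/K[0,0],(v-K[1,2])/K[1,1],1])
    return c['position']+d*(h-c['position'][2])/d[2]
E
python3 - <<'E'
import numpy as np,cv2
from loc import *
T=dict(np.load('pics/top0.npz'));S=dict(np.load('pics/scene0.npz'))
objs={'blue':(335,285,.012,202,218),'green':(239,296,.012,254,171),'white':(346,195,.01,250,268),'brass':(454,201,.01,162,339),'metal':(233,197,.024,317,203),'or_near':(456,291,.024,111,279),'or_far':(455,243,.024,137,307)}
for c,n in((T,'top'),(S,'scene')):
  W=cloud(c)
  for k,(u,v,h,us,vs) in objs.items():
    if n=='scene':u,v=us,vs
    r=28
    m=np.zeros(W.shape[:2],bool);m[v-r:v+r,u-r:u+r]=1
    P=W[m];P=P[P[:,2]>.005]
    rr=ray_plane(c,u,v,h)
    P=P[np.hypot(*(P[:,:2]-rr[:2]).T)<.06]
    top=P[P[:,2]>np.percentile(P[:,2],99)-.004] if 0 else P[abs(P[:,2]-h)<.004]
    (cx,cy),rad=cv2.minEnclosingCircle(top[:,:2].astype(np.float32))
    # hub top
    hub=P[abs(P[:,2]-.032)<.004]
    hs=''
    if k in('white','brass') and len(hub)>5: hs=cv2.minEnclosingCircle(hub[:,:2].astype(np.float32))
    print(n,k,np.round([cx,cy,rad],4),'ray',rr[:2].round(4),'zmed',np.median(top[:,2]).round(4),len(top),np.hypot(cx,cy).round(3),hs)
E
```

```text
top blue [0.4648 0.0014 0.0449] ray [0.4637 0.    ] zmed 0.0118 1350 0.465 
top green [0.4374 0.2022 0.0449] ray [0.4371 0.2011] zmed 0.0117 1334 0.482 
top white [ 0.6532 -0.0206  0.0342] ray [ 0.655  -0.0223] zmed 0.01 423 0.653 ((0.6533808708190918, -0.020644376054406166), 0.020016664639115334)
top brass [ 0.6528 -0.2598  0.0465] ray [ 0.6459 -0.253 ] zmed 0.0098 424 0.703 ((0.6456233859062195, -0.24950888752937317), 0.02005288191139698)
top metal [0.645  0.2204 0.0227] ray [0.6447 0.2184] zmed 0.0236 276 0.682 
top or_near [ 0.4574 -0.2465  0.0232] ray [ 0.4569 -0.2484] zmed 0.0237 298 0.52 
top or_far [ 0.5554 -0.2456  0.0233] ray [ 0.5558 -0.2483] zmed 0.0237 290 0.607 
scene blue [0.4657 0.0036 0.0464] ray [ 4.692e-01 -3.000e-04] zmed 0.0107 722 0.466 
scene green [0.4386 0.2037 0.046 ] ray [0.4449 0.2003] zmed 0.0111 549 0.484 
scene white [ 0.654  -0.0192  0.0344] ray [ 0.6556 -0.0179] zmed 0.0088 329 0.654 ((0.6544138193130493, -0.01899275742471218), 0.020324522629380226)
scene brass [ 0.6465 -0.2474  0.0347] ray [ 0.6471 -0.2488] zmed 0.0086 478 0.692 ((0.6472162008285522, -0.24772143363952637), 0.020192058756947517)
scene metal [0.647  0.2223 0.0233] ray [0.6479 0.2201] zmed 0.0227 164 0.684 
scene or_near [ 0.4589 -0.2443  0.0234] ray [ 0.4665 -0.2461] zmed 0.0224 248 0.52 
scene or_far [ 0.5566 -0.2445  0.0233] ray [ 0.5622 -0.245 ] zmed 0.0224 282 0.608
```

Run:
```python
import cv2
i=cv2.imread('pics/top0.png')[120:330,210:490];cv2.imwrite('pics/topc.png',cv2.resize(i,None,fx=2.85,fy=2.85,interpolation=cv2.INTER_CUBIC))
```

```text
(no output)
```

View pics/topc.png

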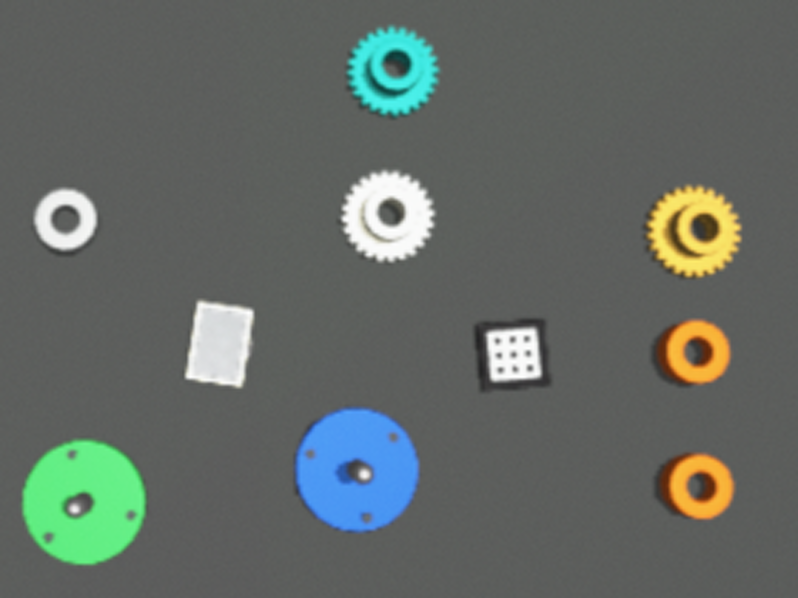

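Brass and orange clear each other with the jaws along y. I'll go to an overview above the blue pin with the wrist camera, keeping one fixed orientation.

```bash
cat >> loc.py <<'E'
ROT=R.from_matrix(np.array([[0,0,1.],[0,1,0],[-1,0,0]])).as_rotvec()
def wcap(cams,manip,name):
    s=manip.state();c=cams.capture('wrist');cv2.imwrite(f'pics/{name}.png',c['image'])
    T=np.eye(4);T[:3,:3]=R.from_rotvec(s['tcp_rot']).as_matrix();T[:3,3]=s['tool_pos'];T=T@np.array(c['T_tool_cam'])
    c['position']=T[:3,3];c['orientation']=R.from_matrix(T[:3,:3]).as_rotvec();np.savez(f'pics/{name}.npz',**c);return c
def circ(c,xy,h,rad,tol=.003):
    P=cloud(c).reshape(-1,3);P=P[(np.array(c['z_map']).ravel()>0)&(abs(P[:,2]-h)<tol)]
    P=P[np.hypot(*(P[:,:2]-xy).T)<rad]
    if len(P)<20:return None
    (x,y),r=cv2.minEnclosingCircle(P[:,:2].astype(np.float32));return np.round([x,y,r,np.median(P[:,2]),len(P)],4)
E
python3 - <<'E'
from cell import manip,cams,inverse_kinematics
from loc import *
c=cams.capture('wrist');print(np.round(c['T_tool_cam'],3),c['intrinsics'][0])
Rt=R.from_rotvec(manip.state()['tcp_rot']).as_matrix();print(Rt.round(2))
for s in(1,-1):
  M=np.array([[0,0,s],[0,s,0],[-1,0,0.]])
  for p in[(.457,-.246,.15),(.457,-.246,.005),(.465,.002,.15),(.437,.203,.02),(.645,.221,.005),(.653,-.02,.02),(.646,-.249,.02)]:
    q=inverse_kinematics(p,R.from_matrix(M).as_rotvec());print(s,p,None if q is None else np.round(q,2))
E
```

```text
[[-0.    -0.28   0.96  -0.147]
 [ 1.     0.     0.     0.001]
 [-0.     0.96   0.28  -0.072]
 [ 0.     0.     0.     1.   ]] [312.63341287   0.         279.03225706]
[[-0.    0.41 -0.91]
 [ 0.   -0.91 -0.41]
 [-1.   -0.   -0.  ]]
1 (0.457, -0.246, 0.15) [-0.54  0.04  2.03  0.    1.07 -2.11]
1 (0.457, -0.246, 0.005) [-0.54  0.24  2.12  0.    0.78 -2.11]
1 (0.465, 0.002, 0.15) [-0.05 -0.06  2.13 -0.    1.07 -1.62]
1 (0.437, 0.203, 0.02) [ 0.38  0.15  2.19 -0.    0.79 -1.19]
1 (0.645, 0.221, 0.005) [ 0.29  0.49  1.76 -0.    0.89 -1.28]
1 (0.653, -0.02, 0.02) [-0.07  0.43  1.82 -0.    0.89 -1.64]
1 (0.646, -0.249, 0.02) [-0.4   0.49  1.73  0.    0.92 -1.97]
-1 (0.457, -0.246, 0.15) [-0.54  0.04  2.03 -0.    1.07  1.03]
-1 (0.457, -0.246, 0.005) [-0.54  0.24  2.12 -0.    0.78  1.03]
-1 (0.465, 0.002, 0.15) [-0.05 -0.06  2.13 -0.    1.07  1.52]
-1 (0.437, 0.203, 0.02) [ 0.38  0.15  2.19 -0.    0.79  1.95]
-1 (0.645, 0.221, 0.005) [ 0.29  0.49  1.76 -0.    0.89  1.86]
-1 (0.653, -0.02, 0.02) [-0.07  0.43  1.82 -0.    0.89  1.5 ]
-1 (0.646, -0.249, 0.02) [-0.4   0.49  1.73 -0.    0.92  1.17]
```

```bash
sed -i 's/^ROT=.*/ROT=R.from_matrix(np.array([[0,0,-1.],[0,-1,0],[-1,0,0]])).as_rotvec()/' loc.py
python3 - <<'E'
from cell import manip,cams
from loc import *
for n,p in[('w_or',(.457,-.246)),('w_blue',(.465,.002)),('w_green',(.438,.203))]:
    manip.move_pose((*p,.16),ROT);manip.dwell(.2)
    s=manip.state();print(s['clock'],np.round(np.array(s['tool_pos'])-[*p,.16],4),np.round(R.from_rotvec(s['tcp_rot']).as_matrix()-R.from_rotvec(ROT).as_matrix(),3).max())
    c=wcap(cams,manip,n)
    if n=='w_or':print(circ(c,p,.024,.035))
    else:print(circ(c,p,.012,.06), 'pin', circ(c,p,.062,.03,.007),circ(c,p,.04,.03,.012))
E
```

```text
1.9 [ 0.0001 -0.0009  0.0002] 0.001
[ 4.573e-01 -2.465e-01  2.290e-02  2.480e-02  1.403e+03]
3.125 [ 0.0003 -0.0012  0.    ] 0.002
[4.641e-01 1.900e-03 4.510e-02 1.290e-02 6.040e+03] pin [4.642e-01 1.900e-03 8.000e-03 6.200e-02 2.580e+02] [4.664e-01 1.800e-03 7.700e-03 4.070e-02 1.090e+02]
4.2 [ 0.0005 -0.0013 -0.    ] 0.002
[4.366e-01 2.026e-01 4.510e-02 1.290e-02 6.054e+03] pin [4.370e-01 2.026e-01 7.900e-03 6.190e-02 2.470e+02] [4.390e-01 2.026e-01 7.700e-03 4.060e-02 1.130e+02]
```

Wrist, top and scene agree to within about 2 mm. Orange goes first.

```bash
cat >> loc.py <<'E'
import time
from cell import manip,cams
def fine(p,tries=1,rate=.1):
    p=np.array(p,float);cmd=p.copy()
    for _ in range(tries):
        e=p-np.array(manip.state()['tool_pos']);e[2]=np.clip(e[2],-.001,.001);e=np.clip(e,-.004,.004)
        cmd=cmd+e;manip.move_linear(cmd,rate);manip.dwell(.1)
    return cmd-p
def say(t):
    s=manip.state();print(t,round(s['clock'],2),'tcp',np.round(s['tool_pos'],4),'F',np.round(s['contact_force'],1),'w',round(s['gripper_width'],4))
def pick(xy,z,force,opening=.075,zup=.15):
    manip.move_pose((*xy,zup),ROT);manip.set_gripper(opening)
    manip.dwell(.1);o=fine((*xy,zup));manip.move_linear(np.array([*xy,z+.02])+o,.2);manip.move_linear(np.array([*xy,z])+o,.06);say('at')
    manip.set_gripper(0.0,force);say('grip')
    manip.move_linear(np.array([*xy,zup])+o,.2);say('lift')
E
python3 - <<'E'
from loc import *
pick((.4573,-.2465),.004,25)
manip.move_pose((.465,.0019,.18),ROT);manip.dwell(.2);say('over')
c=wcap(cams,manip,'held1')
E
```

```text
at 8.01 tcp [ 0.4568 -0.2465  0.0036] F [ 0.4 -0.1  1.3] w 0.0749
grip 8.57 tcp [ 0.4573 -0.2467  0.0042] F [-0.2 -1.1  1. ] w 0.045
lift 9.45 tcp [ 0.4563 -0.2462  0.1487] F [ 0.2  0.  -0.4] w 0.0449
over 10.63 tcp [0.4651 0.0008 0.1797] F [ 0.6  0.  -0.7] w 0.0451
```

View pics/held1.png

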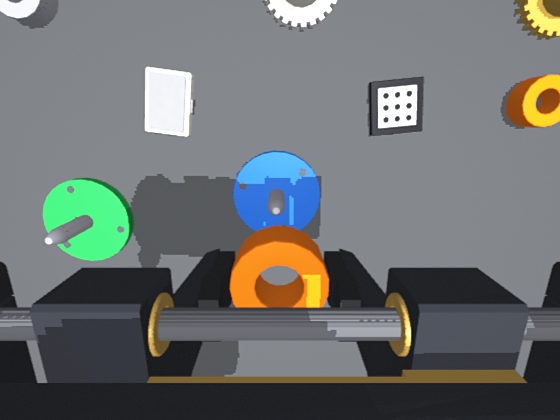

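The orange ring is held level at about (280,270), with the blue pin just beyond at (277,203). Now I measure the held ring's offset and insert it.

```bash
cat >> loc.py <<'E'
def held(name,dz,rad=.035,tol=.004):
    s=manip.state();c=wcap(cams,manip,name);t=np.array(s['tool_pos'])
    # dz: height of the visible face above TCP
    r=None
    for k in (0,.002,-.002): 
        r=circ(c,t[:2],t[2]+dz+k,rad,tol)
        print('held face',k,r,'off',None if r is None else np.round(r[:2]-t[:2],4))
def place(xy,z,zup=.16,open_to=.06,ztop=.10):
    manip.move_pose((*xy,zup),ROT);manip.dwell(.1);o=fine((*xy,zup));say('above')
    manip.move_linear(np.array([*xy,ztop])+o,.2)
    for zz in np.append(np.arange(ztop-.02,z+.001,-.02),z):
        manip.move_linear(np.array([*xy,zz])+o,.08);say(' down')
        f=np.array(manip.state()['contact_force'])
        if np.linalg.norm(f)>25: print('STOP force');return False
    manip.dwell(.1);say('home');manip.set_gripper(open_to);say('open')
    return o
E
python3 - <<'E'
from loc import *
held('held1b',.020)
E
```

```text
held face 0 [4.762e-01 9.000e-04 3.320e-02 2.003e-01 5.079e+03] off [0.0111 0.0001]
held face 0.002 [4.762e-01 9.000e-04 3.320e-02 2.004e-01 4.913e+03] off [0.0111 0.0001]
held face -0.002 [4.761e-01 9.000e-04 3.320e-02 2.002e-01 5.169e+03] off [0.011  0.0001]
```

Run:
```python
import numpy as np
from loc import *
c=dict(np.load('pics/held1b.npz'));W=cloud(c);h=cv2.cvtColor(c['image'],cv2.COLOR_BGR2HSV)
m=(h[...,0]<20)&(h[...,1]>150)&(W[...,2]>.196)&(W[...,2]<.206)
m[:, :200]=0;m[:,360:]=0;m[300:]=0
P=W[m];print(len(P),P.min(0),P.max(0),cv2.minEnclosingCircle(P[:,:2].astype(np.float32)))
```

```text
3393 [ 0.45694079 -0.02299839  0.19602045] [0.48820786 0.0223846  0.20222492] ((0.46490350365638733, -5.353209053282626e-05), 0.023534178733825684)
```

The ring is centred in the jaws to within 1 mm, so I place it.

Run:
```python
from loc import *
o=place((.4643,.0022),.0172)
if o is not False:
    manip.move_linear(np.array([.4643,.0022,.16])+o,.2)
    manip.dwell(.1);c=wcap(cams,manip,'p1');print(circ(c,(.4642,.0019),.036,.035))
```

```text
above 11.43 tcp [0.4645 0.0024 0.1602] F [ 0.1 -0.  -0.5] w 0.045
 down 12.28 tcp [0.4644 0.0024 0.08  ] F [-1.  -0.6  0.3] w 0.045
 down 12.68 tcp [0.4638 0.0024 0.0593] F [-0.2  0.   0.5] w 0.0447
 down 13.08 tcp [0.4638 0.0024 0.0393] F [-0.2 -0.1 -0.2] w 0.0447
 down 13.48 tcp [0.4638 0.0024 0.0193] F [-0.5 -0.7  0. ] w 0.0448
 down 13.73 tcp [0.4644 0.0024 0.0171] F [ 0.2  0.1 -0.1] w 0.0446
home 13.83 tcp [0.4645 0.0024 0.0172] F [ 0.1  0.7 -0.7] w 0.0451
open 14.25 tcp [0.4643 0.0024 0.017 ] F [0.5 0.1 0.6] w 0.0597
[4.642e-01 7.000e-04 2.310e-02 3.680e-02 1.500e+03]
```

View pics/p1.png

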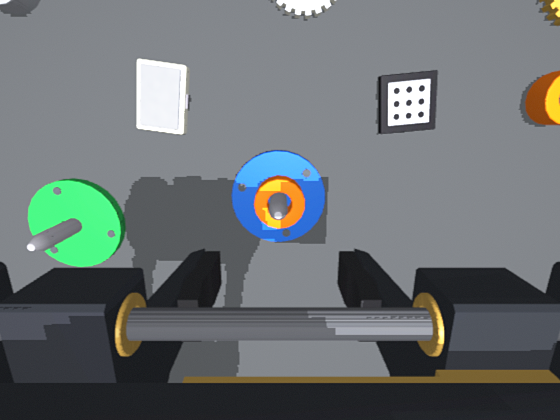

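The orange spacer is seated: face z ≈ 0.036 and about 1 mm off the pin axis, at (278,203) in the image. Metal spacer next, with a wrist look first.

Run:
```python
from loc import *
p=(.645,.2205)
manip.move_pose((*p,.16),ROT);manip.dwell(.2)
c=wcap(cams,manip,'w_met');r=circ(c,p,.024,.035);print(r)
if r is not None and abs(r[2]-.023)<.002 and np.hypot(*(r[:2]-p))<.006:
    pick(tuple(r[:2]),.004,30)
    manip.move_pose((.437,.2035,.18),ROT);manip.dwell(.1);say('over');wcap(cams,manip,'held2')
    if manip.state()['gripper_width']>.043:
        o=place((.437,.2037),.0172)
        if o is not False:
            manip.move_linear(np.array([.437,.2037,.16])+o,.2)
            manip.dwell(.1);c=wcap(cams,manip,'p2');print(circ(c,(.4368,.2026),.036,.035))
```

```text
[6.453e-01 2.208e-01 2.290e-02 2.470e-02 1.402e+03]
at 18.99 tcp [0.6448 0.2206 0.0033] F [-1.2 -0.5  0.7] w 0.0752
grip 19.55 tcp [0.6454 0.2208 0.0042] F [0.9 1.7 1.3] w 0.0448
lift 20.43 tcp [0.6441 0.2203 0.1483] F [-0.6 -0.2 -1.4] w 0.0447
over 21.38 tcp [0.4385 0.2038 0.18  ] F [ 0.5  0.5 -0.8] w 0.0448
above 22.13 tcp [0.4368 0.2038 0.1604] F [ 0.1  0.3 -1.2] w 0.045
 down 22.98 tcp [0.4367 0.2037 0.0801] F [ 0.  -0.  -0.5] w 0.0448
 down 23.38 tcp [0.4362 0.2035 0.0595] F [ 1.  -0.1 -0.8] w 0.0448
 down 23.78 tcp [0.4362 0.2035 0.0395] F [ 0.4 -0.2 -0.7] w 0.0452
 down 24.18 tcp [0.4362 0.2035 0.0195] F [ 0.2  0.2 -0.6] w 0.0447
 down 24.43 tcp [0.4368 0.2038 0.0173] F [-1.1 -0.3 -0.2] w 0.0446
home 24.53 tcp [0.4368 0.2038 0.0174] F [ 0.2 -1.1 -1.6] w 0.0447
open 24.95 tcp [0.4367 0.2037 0.0172] F [1.1 0.1 0.7] w 0.06
[4.369e-01 2.020e-01 2.300e-02 3.680e-02 1.498e+03]
```

View pics/p2.png

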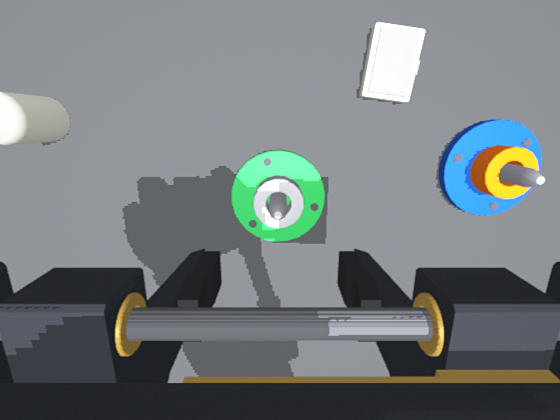

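The metal spacer is seated on green at (278,203), face at home height and 0.6 mm off axis. Brass gear next.

```bash
cat >> loc.py <<'E'
def gear(p,pin,tag,force):
    manip.move_pose((*p,.16),ROT);manip.dwell(.2)
    c=wcap(cams,manip,'w_'+tag);r=circ(c,p,.0325,.03);print('hub',r,'disc',circ(c,p,.0105,.045))
    if r is None or abs(r[2]-.020)>.002 or np.hypot(*(r[:2]-p))>.006: print('no');return
    pick(tuple(r[:2]),.0135,force)
    manip.move_pose((*pin,.19),ROT);manip.dwell(.2);say('over');wcap(cams,manip,'held_'+tag)
    if manip.state()['gripper_width']<.036: print('lost')
E
python3 - <<'E'
from loc import *
gear((.646,-.249),(.4643,.0028),'brass',45)
E
```

```text
hub [ 6.455e-01 -2.497e-01  2.020e-02  3.270e-02  1.008e+03] disc [ 6.455e-01 -2.498e-01  3.420e-02  1.080e-02  1.888e+03]
at 30.37 tcp [ 0.645  -0.2495  0.0128] F [-0.   0.1  0.5] w 0.0749
grip 31.01 tcp [ 0.6455 -0.2493  0.0135] F [-0.1  1.9  2.6] w 0.039
lift 31.84 tcp [ 0.644  -0.2492  0.1478] F [-0.6 -0.4 -3.6] w 0.0386
over 33.23 tcp [0.4651 0.0021 0.19  ] F [-0.8  0.1 -4.5] w 0.039
```

View pics/held_brass.png

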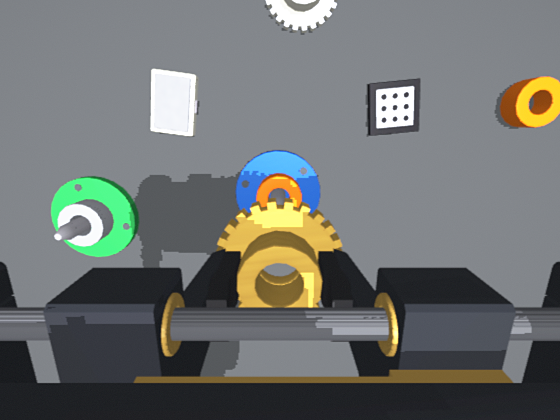

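The brass gear is held level and centred at (280,270). Insert it with the hub up.

```bash
cat >> loc.py <<'E'
def gplace(xy,tag):
    o=place(xy,.0504,zup=.19,open_to=.06,ztop=.12)
    if o is not False:
        manip.move_linear(np.array([*xy,.19])+o,.2);manip.dwell(.1)
        c=wcap(cams,manip,'p_'+tag);print('hub',circ(c,xy,.0685,.03),'disc',circ(c,xy,.0465,.045))
E
python3 - <<'E'
from loc import *
gplace((.4643,.0028),'brass')
E
```

```text
above 33.98 tcp [0.4642 0.0029 0.1901] F [ 0.5 -0.8 -4. ] w 0.039
 down 34.88 tcp [0.4644 0.0029 0.1004] F [-0.4  0.4 -4.6] w 0.0392
 down 35.28 tcp [0.4637 0.0029 0.0796] F [-0.1  0.2 -3.6] w 0.0385
 down 35.68 tcp [0.4637 0.0029 0.0596] F [ 0.3 -0.7 -4.5] w 0.0389
 down 35.95 tcp [0.4638 0.0029 0.0502] F [-0.1  0.3 -5.2] w 0.0392
home 36.05 tcp [0.4644 0.0029 0.0507] F [-0.5 -1.  -5.2] w 0.0389
open 36.54 tcp [0.4647 0.0029 0.0508] F [ 0.4 -0.8 -0.9] w 0.0598
hub [4.647e-01 1.100e-03 2.000e-02 6.870e-02 1.151e+03] disc [4.645e-01 1.000e-03 3.430e-02 4.680e-02 1.999e+03]
```

View pics/p_brass.png

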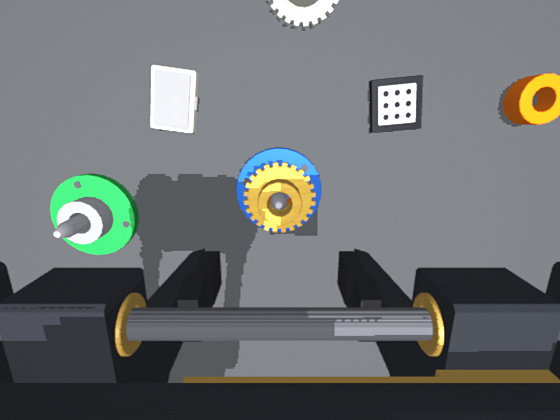

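The brass gear is home: hub top z ≈ 0.068 and 1 mm off axis, at (279,203). White gear next.

Run:
```python
from loc import *
gear((.653,-.0206),(.437,.2037),'white',30)
```

```text
hub [ 6.534e-01 -2.040e-02  2.000e-02  3.270e-02  1.007e+03] disc [ 6.529e-01 -2.050e-02  3.440e-02  1.080e-02  1.903e+03]
at 40.92 tcp [ 0.6529 -0.0204  0.0129] F [-0.2 -0.3 -1. ] w 0.0753
grip 41.55 tcp [ 0.6534 -0.0203  0.0136] F [-0.1 -0.8  1.5] w 0.0387
lift 42.38 tcp [ 0.6523 -0.0203  0.1485] F [-0.8  0.3 -1.2] w 0.0386
over 43.78 tcp [0.4378 0.2031 0.1898] F [-0.2  0.1  0.1] w 0.0387
```

View pics/held_white.png

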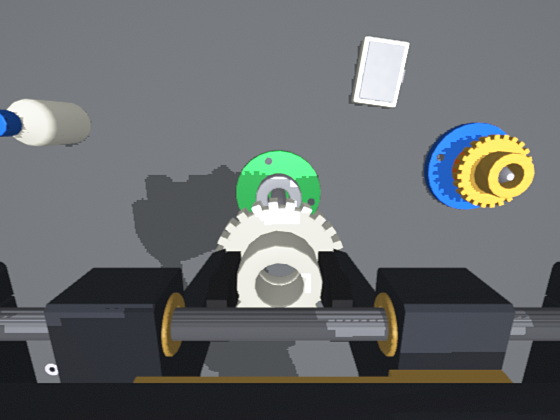

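The white gear is held level and centred at (280,270). Insert it, then retreat and check with all the cameras.

Run:
```python
from loc import *
gplace((.437,.2037),'white')
manip.move_pose((.60,-.40,.25),ROT);manip.dwell(.3);say('end')
for n in('top','scene'):
    c=cams.capture(n);cv2.imwrite(f'pics/{n}_end.png',c['image'])
    for k,xy in(('blue',(.4645,.001)),('green',(.437,.2022))):
        print(n,k,'hub',circ(c,xy,.068,.03,.004),'disc',circ(c,xy,.046,.045,.004),'base',circ(c,xy,.012,.06,.004))
a=cv2.imread('pics/top_end.png');cv2.imwrite('pics/end2.png',np.vstack([a[160:340,80:500],cv2.imread('pics/scene_end.png')[100:360,60:480]]))
```

```text
above 44.53 tcp [0.4369 0.2038 0.1901] F [0.1 0.6 0.1] w 0.0388
 down 45.43 tcp [0.4369 0.2038 0.1001] F [-0.1 -0.6 -0.4] w 0.0387
 down 45.83 tcp [0.4364 0.2035 0.0794] F [ 0.2 -0.3 -0.8] w 0.0392
 down 46.23 tcp [0.4365 0.2036 0.0596] F [ 0.6  0.5 -0.5] w 0.0384
 down 46.5 tcp [0.4367 0.2037 0.0502] F [-0.  -0.5 -1. ] w 0.0389
home 46.6 tcp [0.437  0.2038 0.0506] F [ 0.1 -0.1 -1.5] w 0.039
open 47.1 tcp [0.437  0.2038 0.0506] F [0.6 0.1 0.9] w 0.0598
hub [4.372e-01 2.021e-01 2.000e-02 6.870e-02 1.144e+03] disc [4.369e-01 2.020e-01 3.430e-02 4.680e-02 2.001e+03]
end 50.64 tcp [ 0.6003 -0.3994  0.2501] F [0.3 0.1 0.5] w 0.0604
top blue hub [4.652e-01 5.000e-04 2.000e-02 6.770e-02 2.370e+02] disc [4.651e-01 8.000e-04 3.410e-02 4.560e-02 4.870e+02] base [4.647e-01 1.500e-03 4.510e-02 1.170e-02 6.000e+02]
top green hub [4.377e-01 2.016e-01 1.980e-02 6.760e-02 2.300e+02] disc [4.376e-01 2.020e-01 3.430e-02 4.570e-02 4.860e+02] base [4.372e-01 2.023e-01 4.500e-02 1.170e-02 5.890e+02]
scene blue hub [4.66e-01 2.20e-03 2.08e-02 6.67e-02 1.33e+02] disc [4.663e-01 4.100e-03 3.510e-02 4.450e-02 2.560e+02] base [4.678e-01 3.000e-03 4.530e-02 1.080e-02 4.010e+02]
scene green hub [4.391e-01 2.043e-01 2.060e-02 6.680e-02 1.080e+02] disc [4.392e-01 2.033e-01 3.530e-02 4.490e-02 1.940e+02] base [4.396e-01 2.041e-01 4.570e-02 1.110e-02 3.250e+02]
```

View pics/end2.png

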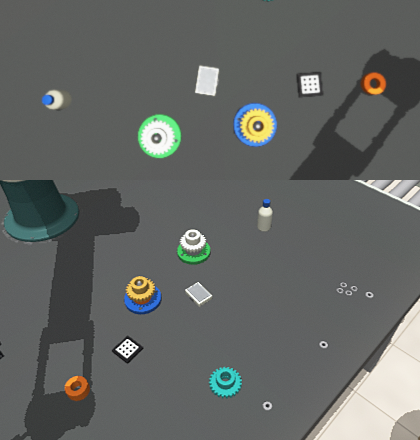

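The final picture shows both stacks seated, hubs up, at (255,125) and (159,136) in the upper panel. The case, plate, bottle, second orange ring and turquoise gear are where they were. Handing in.

```bash
python3 -c "
from cell import order
print(order.close_job())"
```

```text
the job is handed in; nothing more can be done
None
```

Both pins are loaded and the job is handed in at about 51 s of the 112 s allowed. The blue pin has the orange spacer (the one nearest the base) with the brass gear on it. The green pin has the metal spacer with the white gear on it.

**Seating:** In the last wrist and top views every part was within about 1–1.5 mm of its pin's axis. Hub tops read 0.0676–0.0687 m, against 0.068 m for fully home, and both hubs point up. No measured contact force was above about 6 N.

**Disagreement:** The scene camera read positions about 1–3 mm off and heights about 1 mm low. It showed the same shift on the bases, so I put it down to its calibration.

**Bystanders:** By eye, the case, plate, bottle, second orange ring and turquoise gear look unmoved; I did not measure them. The gripper was open and well clear of everything at the end.

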